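Count two mould dowels out of the dowel drum

TASK

Carry the loaded dowel drum to its blue stand and set it down home in both seats, upright, with its side opening over the long end of the tray, and let go. Then turn its crank slowly so that the brass dowels drop one at a time into the tray, and stop when exactly two lie there and the other three are still in the drum. Leave the drum home in the stand and the things lying around undisturbed.

Things in the scene. Friction and masses are not known exactly. Their poses are not given: they have to be found in the camera images.
- drum: The loose dowel drum: clear round shell 70 mm in diameter, 64 mm long, axis level, between aluminium end plates with feet; black handle bar on top. Whole drum with dowels about 0.9 kg. Origin midway between the feet at their underside. y along its axis (crank on the -y end), z up, x towards the side that has the opening. Feet: y = 32 to 54 and -32 to -54 mm, 64 mm long in x, 6 mm thick.
- drum_handle (a point): Balance point of the drum's carrying handle, at the centre of the bar's section, 104 mm above the feet's underside. The bar runs along the drum's y: 76 mm long, 20 mm wide (x), 16 mm high, 19 mm of free space between it and the shell, upright straps at both ends (64 mm apart). Axes are the drum's own.
- drum_axis (a point): Centre of the drum, on its axis: 62 mm below the handle bar's centre (and 4 mm from that point in +y), 42 mm above the undersides of the feet. Axes are the drum's own.
- drum_opening (a point): Middle of the side opening in the shell (24 mm wide, full 64 mm length, between yellow lips): it looks downward and towards the drum's +x, 34 degrees from straight down.
- rotor (a joint): Turn (rad) of the rotor inside the shell: 6 chambers 60 degrees apart, one dowel each; the one facing the opening at 0 (the start) is empty. Endless. Turned positive (its top moves to the drum's -x), dowels drop by themselves at about 0.9, 1.95 and 3.0 rad. Negative turn drops them likewise. Stays where left; about 2 N needed at the crank grip; must stay below 6 rad/s.
- crank_grip (a point): Centre of the crank's red grip, a freely turning sleeve 18 mm in diameter, 50 mm long along the drum's y; 104 mm from the drum's centre to -y, 40 mm from its axis. At rotor 0 it stands straight above the axis; a positive turn carries it towards the drum's -x and down. The crank arm begins 27 mm inward from this point. Axes turn with the rotor.
- stand_axis (a point): Where drum_axis comes when the drum is home in the blue fixed stand, drum x, y, z along this point's x, y, z (+x to the long end of the tray); 90 mm above the bench. The two seats, 48 mm above the bench, carry the drum's feet with 2.5 mm of play all round; flared lead-ins (about 8 mm wider each way) reach 24 mm above the seats.
- tray_floor (a point): Middle of the floor of the steel catch tray fixed in the stand: inside 160 mm (x) by 74 mm (y), walls 27 mm high, floor 9 mm above the bench. It lies under the drum and reaches out beyond it to the stand's +x. Axes as the stand's.
- dowel1_mid (a point): Middle of a loose brass dowel, 12 mm diameter, 60 mm long along its y with round ends, 55 g. In the drum this point is 21 to 25 mm from the drum's axis; lying in the tray it is 6 mm above the tray floor.
- dowel2_mid (a point): Middle of a loose brass dowel, 12 mm diameter, 60 mm long along its y with round ends, 55 g. In the drum this point is 21 to 25 mm from the drum's axis; lying in the tray it is 6 mm above the tray floor.
- dowel3_mid (a point): Middle of a loose brass dowel, 12 mm diameter, 60 mm long along its y with round ends, 55 g. In the drum this point is 21 to 25 mm from the drum's axis; lying in the tray it is 6 mm above the tray floor.
- dowel4_mid (a point): Middle of a loose brass dowel, 12 mm diameter, 60 mm long along its y with round ends, 55 g. In the drum this point is 21 to 25 mm from the drum's axis; lying in the tray it is 6 mm above the tray floor.
- dowel5_mid (a point): Middle of a loose brass dowel, 12 mm diameter, 60 mm long along its y with round ends, 55 g. In the drum this point is 21 to 25 mm from the drum's axis; lying in the tray it is 6 mm above the tray floor.
- tin: Bystander: orange tin, 88 mm diameter, 98 mm high, origin under its centre.
- spreader: Bystander: filler spreader, 240 mm long, lying along its x, blade to +x, origin under its middle.
- brush: Bystander: laminating brush with a yellow handle, 200 mm long, lying along its x, origin under its middle.
Things that resemble listed ones, but are neither listed nor needed, are in the scene too. Leave any orange or purple look-alike of the drum alone.

How it is judged:
By the outcome, as a careful person would: the job done as asked, in the order asked, and still so for the second after the job is handed in, with the robot touching nothing.
It also fails if it takes over 64 s, if anything falls off the work surface, if the arm or the gripper's body presses on something with over 40 N, if the wrist force passes 120 N, or if a joint passes its speed limit or range.

ROBOT

A 7-joint arm with a two-finger parallel gripper is mounted at the origin on the work surface. World frame = base frame: x ahead of the robot, y to its left, z up, the work surface at z = 0. Lengths are in m, angles in rad, forces in N, time in s.
With the tool pointing down it reaches from about 0.35 to 0.9 m from the base axis. Payload 7.2 kg.
Tool frame: the origin (TCP) lies on the centre line of the jaws, within the pads' length; the fingertips stand 8 mm ahead of it and the grasp point (between the pads) lies 11 mm behind it; x points along the fingers, y is the direction in which the jaws open and shut, and the axes are right-handed (so a half turn about x gives the same grasp; the last joint's range is limited). The gripper opens to 88 mm and grips with 3 to 60 N. Pads are 20 mm wide; open, the fingers measure 115 mm over their backs; the gripper's body (75 mm by 178 mm) begins 61 mm behind the grasp point.
Start: joints at [-0.068, 0.411, -0.013, 1.596, 0.006, 1.134, -0.082], TCP at [0.625, -0, 0.231] pointing down, gripper open.
Joint ranges: [-2.95, 2.95], [-0.29, 1.99], [-1.47, 1.44], [0.14, 2.54], [-1.03, 4.17], [0.13, 1.85], [-2.86, 2.86]. Speed limits (rad/s): [2.39, 2.39, 3.01, 3.01, 3.14, 3.14, 3.14].

INTERFACE

Orientations are given as a unit quaternion [w, x, y, z].
In Python, from plant import robot gives the robot as it stands. The module is installed in compiled form; this text tells all that it offers.
- The arm moves only by the tool servo_tool, never from a script. Its argument "rows" is text: rows parted by semicolons, each of 7 numbers parted by spaces: the gripper's target within -1 to 1 (fully open at 1, half-way at 0, shut at -1), then the shift along the tool's x, y, z in cm, then the turn, a rotation vector about the tool's x, y, z in rad. In form: claw x y z wx wy wz; .... A call has 1 to 8 rows; each row is the pose to reach, as a shift and turn from the pose measured when the call began, along the tool's axes at that moment; what a row does not reach only later rows make up. A row lasts 1/10 s, in which the tool goes at most 50 mm and 8.59 degrees, less where a joint would pass 70% of its speed; a pose out of reach is approached as far as the arm can. A call with a gripper value outside its range is refused whole. The fingers move at their own pace and stop on an object; the grip force is fixed at half the most. Time passes only in rows, so rows that repeat a pose let the fingers close. It gives the time, the measured TCP pose, the force and the opening at its end, in the units of the state.
- robot.get_state(): the state, without advancing time (a new reading comes with each control period).
- robot.read_camera(name): name is "scene" or "side" or "wrist"; returns the picture (420x560x3 uint8, blue, green, red); there is no depth.
- robot.get_calibration(name): a dict with "fx", "fy", "cx", "cy" (pixels), "camera_from_world" (4x4, takes a point from world to camera coordinates); the wrist camera has in their place "mount" (4x4, takes a point from camera to tool coordinates, whose origin is the TCP and whose axes are the tool frame's). Camera axes: x right, y up, looking along -z (the intrinsics and any distortion apply to the point x, -y, -z); pixel columns grow to the right and rows downward; lengths in m; the calibration is good to about 2 mm. A picture is of the moment at which its call begins: read the wrist's pose just before it. get_calibration takes no time and is no camera call.
- robot.sign_off(): hands the job in, once; it reports no verdict.
Trained networks look in the newest picture that a camera, given by its name, has taken for a name from the list of things; names that differ only in an ending like _2 or _b are one class to them, and where a whole thing is asked for, a point or a joint stands for the part that bears it (a point fixed in the world has none). Each returns a list of dicts, best first, with "score" (0 to 1); they miss things now and then, are a little off and sometimes report something else, mostly with a low value. They report only what shows in the picture. A call takes as long as a camera call. They do not tell look-alikes from the thing itself.
- robot.recognise(label, camera): "bbox" ([left, top, width, height] in pixels, round what is visible of it).
- robot.masks_of(label, camera): "mask" (420x560 bool, what is visible of it) and "bbox" ([left, top, width, height] in pixels, round what is visible of it).
- robot.tip_of(label, camera): "uv" ([column, row] in pixels: a listed point, or the origin of a listed thing).
The state is a dict: "clock": time; "joint_positions": joint angles; "qd": joint speeds; "joint_torque": joint torques, N m; "tcp_pos": TCP position; "ee_rot": TCP orientation; "ft_force": force on the tool from outside, world axes, zero at the start; "moment": the same for the moment, N m; "opening": finger opening in m.
Only numpy, scipy, OpenCV 4.12 (cv2) and the standard library are available. Lean on these libraries where they do the work, as an engineer would, in place of code of your own. Each camera call takes 0.05 s, during which the arm holds its last target. There are 200 camera calls.

## Working session

There is one attempt and no reset: what is moved stays moved. The work goes in short steps, Python scripts to look and compute and a tool call to move; the robot and the scene stay as the last step left them, time stands still between calls to the robot, and variables do not carry over. Pictures are saved under pics/ and viewed, about 8 in all and at most 12, crops included, and the job is handed in when it is done.

Besides the shell and the picture viewer there is one more tool, called after "Emit:" as name(argument=value, ...) on one line, values as JSON. servo_tool: Moves the arm, as the interface text tells. Its arguments: {"type":"object","properties":{"rows":{"type":"string"}},"required":["rows"]}

```bash
mkdir -p pics; ls; cat > h.py <<'E'
import numpy as np,cv2
from plant import robot
from scipy.spatial.transform import Rotation as R
def look(c):
    return robot.read_camera(c)
def rot(q): return R.from_quat([q[1],q[2],q[3],q[0]])
def cam(c):
    k=robot.get_calibration(c)
    if c=='wrist':
        s=robot.get_state();T=np.eye(4);T[:3,:3]=rot(s['ee_rot']).as_matrix();T[:3,3]=s['tcp_pos']
        k['camera_from_world']=np.linalg.inv(T@k['mount'])
    return k
def proj(k,p):
    q=k['camera_from_world']@np.append(p,1)
    return np.array([k['cx']+k['fx']*q[0]/-q[2],k['cy']+k['fy']*-q[1]/-q[2]])
def ray(k,uv):
    M=np.linalg.inv(k['camera_from_world'])
    d=np.array([(uv[0]-k['cx'])/k['fx'],-(uv[1]-k['cy'])/k['fy'],-1])
    return M[:3,3],M[:3,:3]@d
def onz(k,uv,z):
    o,d=ray(k,uv);return o+d*(z-o[2])/d[2]
def tri(obs):
    A=np.zeros((3,3));b=np.zeros(3)
    for k,uv in obs:
        o,d=ray(k,uv);d=d/np.linalg.norm(d);P=np.eye(3)-np.outer(d,d);A+=P;b+=P@o
    p=np.linalg.solve(A,b)
    return p,[np.round(proj(k,p)-uv,1) for k,uv in obs]
E
python3 - <<'E'
from h import *
ks={}
for c in('scene','side'):
    im=look(c);cv2.imwrite(f'pics/{c}0.png',im);ks[c]=k=cam(c)
    print(c,{a:(b if np.ndim(b)==0 else np.round(np.linalg.inv(b)[:3],2).tolist()) for a,b in k.items()})
    for n in('drum','drum_handle','drum_axis','crank_grip','stand_axis','tray_floor','drum_opening','tin','spreader','brush'):
        print(n,[(np.round(d['uv']).tolist(),round(d['score'],2)) for d in robot.tip_of(n,c)][:4])
print(robot.get_state())
E
```

```text
pics
scene {'fx': 462.1996448418877, 'fy': 462.1996448418877, 'cx': 279.97305267891875, 'cy': 217.14889737746768, 'camera_from_world': [[0.46, -0.67, 0.58, 1.35], [0.89, 0.34, -0.31, -0.53], [0.01, 0.66, 0.75, 1.22]]}
drum [([189.0, 212.0], 0.78), ([238.0, 253.0], 0.69), ([147.0, 286.0], 0.67)]
drum_handle [([139.0, 267.0], 0.88), ([184.0, 196.0], 0.71), ([238.0, 233.0], 0.7)]
drum_axis [([237.0, 246.0], 0.97), ([186.0, 207.0], 0.94), ([145.0, 279.0], 0.61)]
crank_grip [([114.0, 298.0], 0.74), ([201.0, 245.0], 0.71), ([196.0, 317.0], 0.66), ([173.0, 218.0], 0.57)]
stand_axis [([356.0, 211.0], 0.64), ([236.0, 250.0], 0.58)]
tray_floor [([355.0, 237.0], 0.66)]
drum_opening [([150.0, 284.0], 0.84), ([234.0, 255.0], 0.82), ([190.0, 212.0], 0.74), ([237.0, 232.0], 0.18)]
tin [([334.0, 276.0], 0.69)]
spreader [([408.0, 220.0], 0.81)]
brush [([196.0, 313.0], 0.76)]
side {'fx': 438.81351292695285, 'fy': 438.81351292695285, 'cx': 276.8826614094423, 'cy': 217.0796216995446, 'camera_from_world': [[0.85, 0.41, -0.34, 0.07], [-0.53, 0.64, -0.56, -0.76], [-0.01, 0.65, 0.76, 1.03]]}
drum [([255.0, 
[... 587 characters left out ...]
_positions': array([-0.06819775,  0.41108768, -0.01273374,  1.59619343,  0.00560266,
        1.13428728, -0.08221416]), 'qd': array([ 5.43606782e-04, -2.80513414e-04,  1.39811949e-03,  1.93097010e-03,
       -2.12554672e-03,  9.12325406e-05,  3.42963538e-05]), 'joint_torque': array([-1.49487614e-04, -5.87753928e+01,  6.41358979e-01, -2.91387963e+01,
       -5.37089619e-02,  1.03713846e-02,  4.81428503e-05]), 'tcp_pos': array([6.25010763e-01, 7.21934103e-06, 2.30663682e-01]), 'ee_rot': array([ 0.50001701,  0.50001244,  0.49999546, -0.49997509]), 'ft_force': array([-0.66845   ,  1.04446627, -0.07333569]), 'moment': array([ 0.0342969 ,  0.00020817, -0.0010835 ]), 'opening': 0.08793917619618846}
```

View images.

View pics/scene0.png

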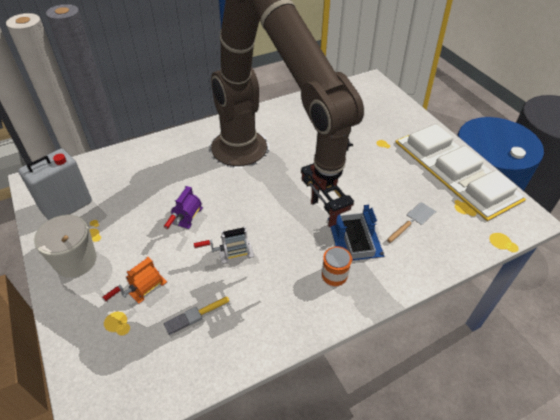

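View pics/side0.png

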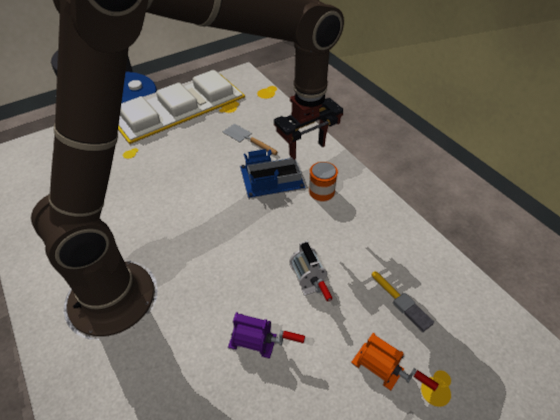

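```bash
python3 - <<'E'
from h import *
a,b=cam('scene'),cam('side')
for n,u,v in(('handle',(238,233),(310,257)),('axis',(237,246),(306,266)),('origin',(238,253),(306,278)),('grip',(201,245),(324,289)),('stand',(356,211),(260,158)),('tray',(355,237),(280,176)),('tin',(334,276),(318,195)),('spreader',(408,220),(250,144)),('brush',(196,313),(398,304))):
    p,e=tri([(a,np.array(u)),(b,np.array(v))]);print(n,p.round(3),e)
print(onz(a,(355,237),.009),onz(b,(280,176),.009))
c=lambda f,x,y,w,h,s:cv2.resize(cv2.imread(f)[y:y+h,x:x+w],(s*w,s*h),interpolation=3)
A=c('pics/scene0.png',180,200,100,75,4);B=c('pics/side0.png',270,225,100,75,4)
C=c('pics/scene0.png',310,195,100,75,4);D=c('pics/side0.png',220,140,100,75,4)
cv2.imwrite('pics/c1.png',np.vstack([np.hstack([A,B]),np.hstack([C,D])]))
k=cam('wrist');print(np.round(k['mount'],3),k['fx'])
E
```

```text
handle [ 0.484 -0.222  0.092] [array([-1.7,  1.7]), array([-1.9, -2.2])]
axis [ 0.483 -0.221  0.036] [array([ 0.6, -0.6]), array([0.7, 0.8])]
origin [ 0.48  -0.223 -0.011] [array([-0.5,  0.5]), array([-0.6, -0.7])]
grip [ 0.463 -0.329  0.083] [array([ 1.2, -1.1]), array([1.4, 1.5])]
stand [0.57  0.171 0.092] [array([ 0.1, -0.1]), array([0.1, 0.1])]
tray [0.62 0.14 0.02] [array([-1.2,  1.6]), array([-1.2, -1.6])]
tin [ 0.697  0.02  -0.017] [array([ 0.3, -0.3]), array([0.2, 0.3])]
spreader [ 0.628  0.359 -0.   ] [array([-1.3,  1.8]), array([-1.2, -1.8])]
brush [ 0.634 -0.425  0.001] [array([-0.3,  0.2]), array([-0.3, -0.3])]
[0.60939761 0.15393273 0.009     ] [0.62513923 0.14129501 0.009     ]
[[ 0.001  0.289 -0.957 -0.154]
 [ 1.     0.     0.001  0.001]
 [ 0.    -0.957 -0.289 -0.079]
 [ 0.     0.     0.     1.   ]] 364.3993462912262
```

View pics/c1.png

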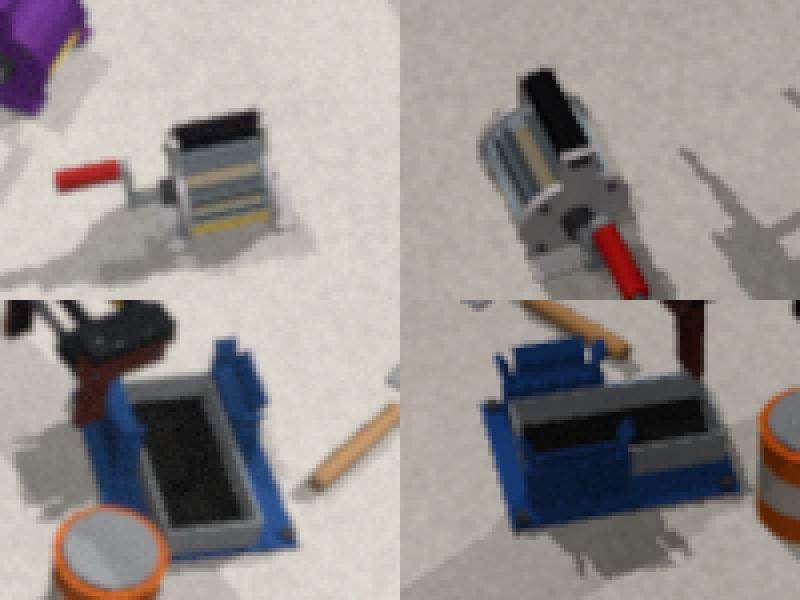

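The silver/clear drum with black handle and brass dowels (scene 237,246; side 308,268) is the one meant. The purple (186,207) and orange (145,279) ones are look-alikes. Its yellow lips face world +x. The blue stand is empty, and its tray's long end points towards +x/−y. Next: wrist views of the stand, then of the drum.

Emit:
servo_tool(rows="1 -5 -1 -7 0 0 0; 1 -10 -2 -14 0 0 0; 1 -15 -3.5 -22 0 0 0; 1 -15 -3.5 -22 0 0 0; 1 -15 -3.5 -22 0 0 0; 1 -15 -3.5 -22 0 0 0; 1 -15 -3.5 -22 0 0 0; 1 -15 -3.5 -22 0 0 0")

```text
clock: 1.9
tcp_pos: [0.5903, 0.2184, 0.3796]
ee_rot: [-0.5, -0.5, -0.5, 0.501]
ft_force: [0.5, -0.7, -0.3]
opening: 0.0878
```

```bash
python3 - <<'E'
from h import *
im=look('wrist');k=cam('wrist');cv2.imwrite('pics/w1.png',im)
np.save('k1.npy',k,allow_pickle=True)
for n in('stand_axis','tray_floor'):
    print(n,[(np.round(d['uv'],1).tolist(),round(d['score'],2)) for d in robot.tip_of(n,'wrist')][:4])
p=np.array([.57,.171,.09]);print(proj(k,p)); print(np.round(robot.get_state()['qd'],3))
E
```

```text
stand_axis [([259.8, 201.8], 0.72)]
tray_floor [([292.7, 192.3], 0.69)]
[259.38249655 200.39167573]
[ 0.    -0.002 -0.007 -0.009 -0.003  0.003 -0.004]
```

View pics/w1.png

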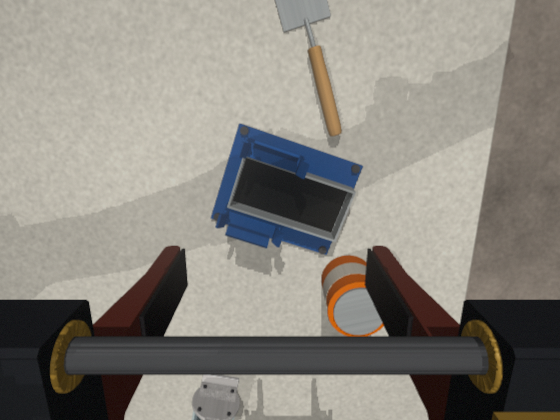

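```bash
python3 - <<'E'
from h import *
im=cv2.imread('pics/w1.png');k=np.load('k1.npy',allow_pickle=True).item()
h=cv2.cvtColor(im,cv2.COLOR_BGR2HSV)
m=cv2.inRange(h,(105,120,40),(125,255,255));m[:,:200]=0;m[:,380:]=0;m[270:]=0;m[:110]=0
c=max(cv2.findContours(m,0,2)[0],key=cv2.contourArea)
hull=cv2.convexHull(c);pts=cv2.approxPolyDP(hull,4,True)[:,0]
print('hull',[(p.tolist(),onz(k,p,.005)[:2].round(4).tolist()) for p in pts])
cr=cv2.resize(im[110:270,200:380],None,fx=4,fy=3.75,interpolation=3)
cv2.imwrite('pics/w1c.png',cr)
# tray dark interior
g=cv2.inRange(h,(0,0,0),(180,255,62))
g[m>0]=0;g[:150]=0;g[242:]=0;g[:,:225]=0;g[:,358:]=0
c=max(cv2.findContours(g,0,2)[0],key=cv2.contourArea);print(cv2.contourArea(c))
print([(p.tolist(),onz(k,p,.02)[:2].round(4).tolist()) for p in cv2.approxPolyDP(cv2.convexHull(c),4,True)[:,0]])
def pr(yaw,o):
    r=R.from_euler('z',yaw,degrees=True).as_matrix()
    return r,np.array(o)
for z,n in((.09,'axis'),):
  print(n,onz(k,(259.8,201.8),z)); print('tray',onz(k,(292.7,192.3),.009))
E
```

```text
hull [([240, 124], [0.5401, 0.2595]), ([354, 163], [0.705, 0.2033]), ([359, 173], [0.7132, 0.1884]), ([327, 250], [0.6708, 0.0655]), ([263, 246], [0.5703, 0.0725]), ([216, 226], [0.4983, 0.1059]), ([212, 215], [0.4931, 0.1238])]
4453.5
[([246, 158], [0.5486, 0.2135]), ([346, 192], [0.6927, 0.1635]), ([331, 230], [0.6733, 0.1046]), ([234, 201], [0.5293, 0.1502])]
axis [0.57049927 0.16914471 0.09      ]
tray [0.61567601 0.16033915 0.009     ]
```

View pics/w1c.png

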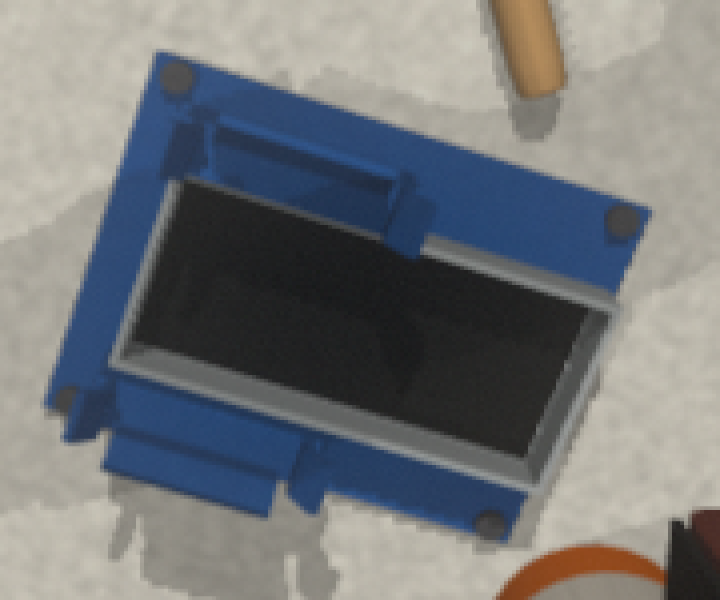

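```bash
python3 - <<'E'
from h import *
from scipy.optimize import least_squares
k=np.load('k1.npy',allow_pickle=True).item()
pl=[onz(k,p,.006)[:2] for p in((240,123.9),(362.5,166),(327.5,254.5),(212.5,218))]
ri=[onz(k,p,.036)[:2] for p in((243.75,157.5),(355.5,193.2),(334.3,241.2),(228,206.5))]
S=np.array([(-1,1),(1,1),(1,-1),(-1,-1)])
for n,q in(('plate',pl),('rim',ri)):
    q=np.array(q)
    f=lambda v:(v[:2]+(S*v[3:])@np.array([[np.cos(v[2]),np.sin(v[2])],[-np.sin(v[2]),np.cos(v[2])]])-q).ravel()
    r=least_squares(f,[.6,.15,-.3,.09,.05]);v=r.x
    print(n,v.round(4),np.degrees(v[2]).round(2),np.round(r.fun*1e3,1))
    for a in((.5705,.1691),(.57,.171)):
        d=np.array(a)-v[:2];c,s=np.cos(v[2]),np.sin(v[2]);print('axis in frame',(d[0]*c+d[1]*s).round(4),(-d[0]*s+d[1]*c).round(4))
E
```

```text
plate [ 0.6058  0.1591 -0.3249  0.0939  0.074 ] -18.62 [ 0.2 -0.5  0.9  0.2 -0.6  0.7 -0.5 -0.4]
axis in frame -0.0366 -0.0017
axis in frame -0.0377 -0.0001
rim [ 0.6121  0.1556 -0.3283  0.0818  0.0379] -18.81 [ 0.1  1.1 -1.2 -0.7  1.   0.2  0.1 -0.6]
axis in frame -0.0438 -0.0007
axis in frame -0.0449 0.001
```

Emit:
servo_tool(rows="1 0 -2 7 0 0 0; 1 0 -4 14 0 0 0; 1 0 -6 21 0 0 0; 1 3 -9 30 0 0 0; 1 6 -11 38 0 0 0; 1 6 -11 38 0 0 0; 1 6 -11 38 0 0 0; 1 6 -11 38 0 0 0")

```text
clock: 2.85
tcp_pos: [0.4786, -0.1607, 0.3206]
ee_rot: [-0.498, -0.501, -0.499, 0.502]
ft_force: [0.4, 0.5, 0.4]
opening: 0.088
```

```bash
python3 - <<'E'
from h import *
print(robot.get_state()['tcp_pos'],np.round(robot.get_state()['qd'],3))
im=look('wrist');k=cam('wrist');cv2.imwrite('pics/w2.png',im)
np.save('k2.npy',k,allow_pickle=True)
for n in('drum_handle','drum_axis','crank_grip','drum'):
    print(n,[(np.round(d['uv'],1).tolist(),round(d['score'],2)) for d in robot.tip_of(n,'wrist')][:4])
print(proj(k,[.483,-.221,.042]))
E
```

```text
[ 0.47862907 -0.16066407  0.32062202] [ 0.618  0.061  0.387  0.228 -0.057 -0.288  1.013]
drum_handle [([276.9, 240.2], 0.8), ([87.9, 305.4], 0.76)]
drum_axis [([112.9, 280.8], 0.9), ([276.7, 217.6], 0.86), ([279.0, 405.4], 0.56), ([277.2, 207.6], 0.4)]
crank_grip [([265.0, 307.8], 0.6)]
drum [([123.0, 267.7], 0.95), ([278.9, 206.1], 0.87), ([275.9, 382.9], 0.65)]
[283.63772661 206.32457421]
```

View pics/w2.png

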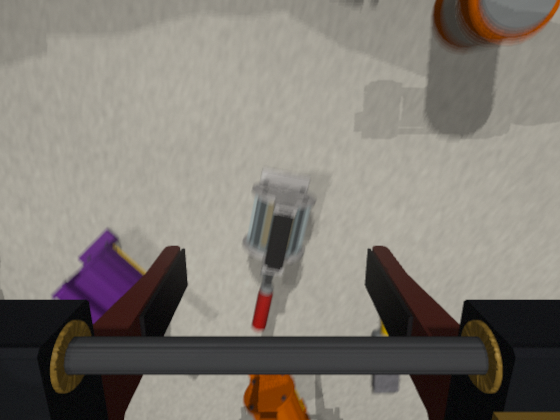

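```bash
cat > drum.py <<'E'
from h import *
from scipy.optimize import least_squares
P={'drum_handle':(0,-.004,.104),'drum_axis':(0,0,.042),'crank_grip':(0,-.104,.082),'drum':(0,0,0)}
def fit(obs,x0):
    def f(v):
        r=R.from_euler('z',v[2]).as_matrix()
        return np.concatenate([proj(k,r@np.array(p)+[v[0],v[1],0])-uv for k,p,uv in obs])
    r=least_squares(f,x0,loss='soft_l1',f_scale=2);return r.x,r.fun.reshape(-1,2).round(1)
E
python3 - <<'E'
from drum import *
im=look('wrist');s=robot.get_state();print(s['tcp_pos'],abs(s['qd']).max());k=cam('wrist');cv2.imwrite('pics/w3.png',im)
ob=[]
for n in P:
    u=[np.array(d['uv']) for d in robot.tip_of(n,'wrist') if d['score']>.25]
    e=proj(k,np.array([.483,-.221,0])+R.from_euler('z',-10,degrees=True).apply(P[n]))
    u=min(u,key=lambda q:np.linalg.norm(q-e),default=None);print(n,u,e.round(1))
    if u is not None and np.linalg.norm(u-e)<30: ob.append((k,P[n],u))
print(fit(ob,[.483,-.221,-.17]))
a,b=cam('scene'),cam('side')
o2=[(a,P[n],np.array(u)) for n,u in(('drum_handle',(238,233)),('drum_axis',(237,246)),('drum',(238,253)),('crank_grip',(201,245)))]
o2+=[(b,P[n],np.array(u)) for n,u in(('drum_handle',(310,257)),('drum_axis',(306,266)),('drum',(306,278)))]
print(fit(o2,[.483,-.221,-.17]));print(fit(ob+o2,[.483,-.221,-.17]))
h=cv2.cvtColor(im,cv2.COLOR_BGR2HSV)
m=cv2.inRange(h,(0,0,0),(180,255,55));m[:195]=0;m[280:]=0;m[:,:255]=0;m[:,:]*=1;m[:,315:]=0
c=max(cv2.findContours(m,0,2)[0],key=cv2.contourArea);q=cv2.boxPoints(cv2.minAreaRect(c))
w=np.array([onz(k,p,.112)[:2] for p in q]);print('bar',w.mean(0),q.round(),w.round(4).tolist())
v,_=fit(ob+o2,[.483,-.221,-.17]);
E
```

```text
[ 0.48053835 -0.15706673  0.32135791] 0.019113285866122456
drum_handle [277.2 242.1] [277.1 237.4]
drum_axis [277.8 219.4] [277.6 216.1]
crank_grip [257.7 310.7] [263.2 305.5]
drum [277.5 207.8] [277.5 206.4]
(array([ 0.48306593, -0.22614324, -0.23775258]), array([[-0.3, -0.4],
       [-0.1,  0.6],
       [ 0.3, -2.5],
       [ 0.1,  2.2]]))
(array([ 0.48260586, -0.22513271, -0.16400778]), array([[-4.3, -0.3],
       [-0.9, -1.4],
       [-1.1, -0.5],
       [ 1.9, -0.3],
       [-0.8, -2.6],
       [ 1.6,  0.8],
       [ 0.9, -2.6]]))
(array([ 0.48295774, -0.22595837, -0.23161917]), array([[-0.3, -0.6],
       [-0.2,  0.4],
       [ 0.8, -2.6],
       [ 0. ,  2.1],
       [-4.5, -0.2],
       [-1. , -1.2],
       [-1.3, -0.4],
       [ 1.3, -1.9],
       [-0.6, -2.4],
       [ 1.8,  1. ],
       [ 1.2, -2.4]]))
bar [ 0.48309196 -0.22487968] [[263. 265.]
 [275. 209.]
 [293. 213.]
 [281. 269.]] [[0.4664, -0.2547], [0.4803, -0.1904], [0.4993, -0.1949], [0.4863, -0.2596]]
```

Emit:
servo_tool(rows="1 0 0.1 4 0.11 0 0; 1 4 0.15 7.3 0.218 0 0; 1 9 0.15 7.3 0.218 0 0; 1 14 0.15 7.3 0.218 0 0; 1 18 0.15 7.3 0.218 0 0; 1 18 0.15 7.3 0.218 0 0; 1 18 0.15 7.3 0.218 0 0; 1 18 0.15 7.3 0.218 0 0")

```text
clock: 4.15
tcp_pos: [0.4838, -0.2301, 0.1441]
ee_rot: [-0.444, -0.552, -0.441, 0.552]
ft_force: [0.6, -0.0, -0.3]
opening: 0.0878
```

```bash
python3 - <<'E'
from drum import *
im=look('wrist');s=robot.get_state();k=cam('wrist');cv2.imwrite('pics/w4.png',im)
print(s['tcp_pos'],rot(s['ee_rot']).as_matrix().round(4),abs(s['qd']).max())
h=cv2.cvtColor(im,cv2.COLOR_BGR2HSV)
for n in ('drum_handle','crank_grip'): print([d for d in robot.tip_of(n,'wrist')][:2])
print(proj(k,[.482,-.23,.104]))
E
```

```text
[ 0.48380934 -0.23015992  0.14425486] [[ 0.0026  0.9761 -0.2172]
 [-0.003  -0.2172 -0.9761]
 [-1.      0.0032  0.0023]] 0.009356597203672958
[{'uv': [267.1, 244.3], 'score': 0.83}]
[{'uv': [272.7, 360.3], 'score': 0.63}]
[270.50023556 241.99831401]
```

View pics/w4.png

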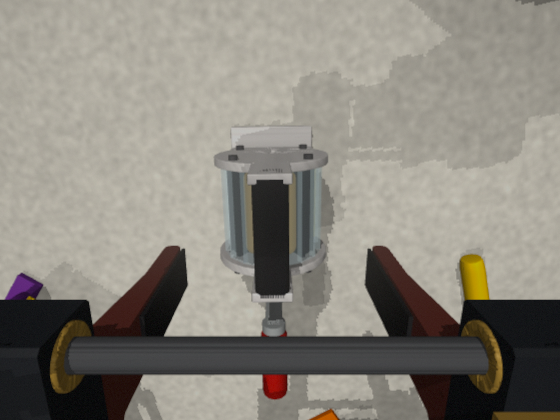

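Wrist view: black bar upright at (271,238), centred between the open fingers and parallel to them, with nothing in the fingers' way. I'll descend and grip.

Emit:
servo_tool(rows="1 2 -0.1 0 0 0 0; 1 4 -0.2 0 0 0 0; 1 5.1 -0.2 0 0 0 0; 1 5.1 -0.2 0 0 0 0; -1 5.1 -0.2 0 0 0 0; -1 5.1 -0.2 0 0 0 0; -1 5.1 -0.2 0 0 0 0; -1 5.1 -0.2 0 0 0 0")

```text
clock: 5.1
tcp_pos: [0.4819, -0.2299, 0.0934]
ee_rot: [0.444, 0.552, 0.441, -0.551]
ft_force: [0.8, -0.0, 0.3]
opening: 0.0589
```

Emit:
servo_tool(rows="-1 0 0 0 0 0 0; -1 0 0 0 0 0 0; -1 0 0 0 0 0 0; -1 -1 0 0 0 0 0; -1 -2 0 0 0 0 0; -1 -2 0 0 0 0 0; -1 -2 0 0 0 0 0")

```text
clock: 5.8
tcp_pos: [0.4811, -0.2295, 0.1131]
ee_rot: [-0.444, -0.552, -0.441, 0.552]
ft_force: [-3.3, 0.2, 1.4]
opening: 0.02
```

The fingers closed only as I lifted, so they hold just the top of the bar. I'll open, go back down and grip again.

Emit:
servo_tool(rows="-0.1 0 0 0 0 0 0; -0.1 0 0 0 0 0 0; -0.1 0 0 0 0 0 0; -0.1 1 0 0 0 0 0; -0.1 2 0 0 0 0 0; -0.1 2 0 0 0 0 0; -0.1 2 0 0 0 0 0; -1 2 0 0 0 0 0")

```text
clock: 6.6
tcp_pos: [0.4812, -0.2297, 0.093]
ee_rot: [-0.443, -0.552, -0.441, 0.552]
ft_force: [-0.5, 0.1, 0.7]
opening: 0.0345
```

Emit:
servo_tool(rows="-1 0 0 0 0 0 0; -1 0 0 0 0 0 0; -1 0 0 0 0 0 0; -1 0 0 0 0 0 0; -1 0 0 0 0 0 0; -1 0 0 0 0 0 0")

```text
clock: 7.2
tcp_pos: [0.4812, -0.2297, 0.0932]
ee_rot: [-0.443, -0.552, -0.441, 0.552]
ft_force: [-2.4, 1.1, 3.7]
opening: 0.0198
```

Emit:
servo_tool(rows="-1 -0.5 0 0 0 0 0; -1 -1 0 0 0 0 0; -1 -2 0 0 0 0 0; -1 -2 0 0 0 0 0; -1 -2 0 0 0 0 0")

```text
clock: 7.7
tcp_pos: [0.4813, -0.2297, 0.1135]
ee_rot: [0.444, 0.552, 0.441, -0.552]
ft_force: [0.4, 0.8, -9.2]
opening: 0.0196
```

```bash
python3 - <<'E'
from drum import *
im=look('wrist');s=robot.get_state();print(s);k=cam('wrist');cv2.imwrite('pics/w5.png',im)
print(rot(s['ee_rot']).as_matrix().round(4))
cv2.imwrite('pics/s5.png',np.vstack([cv2.resize(look('side')[220:345,250:400],(600,500)) ]))
E
```

```text
{'clock': 7.75, 'joint_positions': array([ 0.21012402,  0.39194158,  0.18066373,  1.95423682, -0.09345018,
        0.80051405,  0.22314362]), 'qd': array([ 2.31456407e-03,  7.00224461e-03, -8.49521565e-04,  4.67983643e-03,
        3.17072369e-04, -7.86961851e-05,  1.42533774e-04]), 'joint_torque': array([ 1.72028993e-02, -5.55903482e+01,  3.18996236e+00, -2.62768829e+01,
       -2.48695363e-02, -8.21405905e-03, -3.28061862e-03]), 'tcp_pos': array([ 0.48108307, -0.22957833,  0.11318478]), 'ee_rot': array([-0.44347648, -0.55167109, -0.44114927,  0.55170186]), 'ft_force': array([-0.81021066, -0.62237542, -8.95189029]), 'moment': array([ 0.00819508,  0.04602081, -0.00425104]), 'opening': 0.019636724996553345}
[[ 0.002   0.9761 -0.2174]
 [-0.0026 -0.2174 -0.9761]
 [-1.      0.0025  0.0021]]
```

View pics/s5.png

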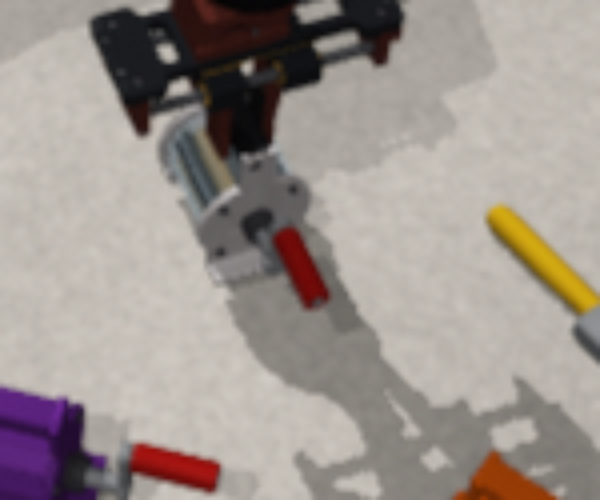

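Emit:
servo_tool(rows="-1 -2 0 0 0 0 0; -1 -5 0 -1 0 0 0; -1 -8 0 -3 0.03 0 0; -1 -11 0 -6 0.06 0 0; -1 -11.2 0 -9 0.107 0 0; -1 -11.2 0 -12 0.107 0 0; -1 -11.2 0 -14 0.107 0 0; -1 -11.2 0 -14 0.107 0 0")

```text
clock: 8.6
tcp_pos: [0.5116, -0.0884, 0.2243]
ee_rot: [0.414, 0.574, 0.413, -0.573]
ft_force: [-1.4, -0.6, -9.2]
opening: 0.0197
```

```bash
python3 - <<'E'
from drum import *
for _ in range(4): im=look('wrist')
s=robot.get_state();k=cam('wrist');print(s['tcp_pos'],abs(s['qd']).max(),s['ft_force'])
M=rot(s['ee_rot']).as_matrix();print(M.round(4))
D=np.column_stack([M[:,1],-M[:,2],-M[:,0]])
H=s['tcp_pos']-M[:,0]*.011
P['drum_opening']=(.035*np.sin(np.radians(34)),0,.042-.035*np.cos(np.radians(34)))
for c in('wrist','scene','side'):
    if c!='wrist': look(c);kk=cam(c)
    else: kk=k
    for n in P:
        pt=lambda dx,dy:proj(kk,H+D@(np.array(P[n])-P['drum_handle']+[dx,dy,0]))
        e=pt(0,0);J=np.column_stack([(pt(.001,0)-e),(pt(0,.001)-e)])
        l=[d for d in robot.tip_of(n,c)]
        if l:
            d=min(l,key=lambda q:np.linalg.norm(q['uv']-e));r=d['uv']-e
            print(c,n,np.round(d['uv'],1),round(d['score'],2),'err px',r.round(1),'mm x,y',np.linalg.solve(J,r).round(1), 'per mm y',J[:,1].round(2))
E
```

```text
[ 0.5107383  -0.09367992  0.22443538] 0.008408749566853557 [ 1.21780173  0.36554279 -9.56191603]
[[ 9.000e-04  9.469e-01 -3.215e-01]
 [-3.100e-03 -3.215e-01 -9.469e-01]
 [-1.000e+00  1.800e-03  2.700e-03]]
wrist drum_handle [274.9 288.7] 0.8 err px [1.6 2.3] mm x,y [ 0.7 -1.1] per mm y [-0.01 -2.04]
wrist drum [273.4 207.1] 0.89 err px [-0.9 -1.3] mm x,y [-0.6  1. ] per mm y [-0.   -1.35]
scene drum_handle [279.2 195.6] 0.84 err px [2.4 0.2] mm x,y [1.9 6.8] per mm y [ 0.33 -0.03]
scene drum_axis [276.7 210.8] 0.74 err px [-1.2  1.5] mm x,y [ 5.6 -4.7] per mm y [ 0.32 -0.03]
scene crank_grip [239.7 206.7] 0.54 err px [-3.8  2.9] mm x,y [ 10.2 -12.4] per mm y [ 0.34 -0.03]
scene drum [280.2 219.9] 0.86 err px [2.4 1.6] mm x,y [7.5 6.5] per mm y [ 0.32 -0.03]
scene drum_opening [282.  219.6] 0.95 err px [ 3.2 -0.7] mm x,y [-1.4 10.3] per mm y [ 0.32 -0.03]
side drum_handle [288.3 182.7] 0.83 err px [-2.3  0. ] mm x,y [-5.8  1.4] per mm y [-0.1  -0.27]
side drum_axis [289.  196.5] 0.6 err px [-1.  -1.8] mm x,y [-1.   6.9] per mm y [-0.09 -0.27]
side crank_grip [303.4 218.4] 0.46 err px [2.7 1.2] mm x,y [ 5.4 -5.5] per mm y [-0.11 -0.3 ]
side drum [288.  209.3] 0.64 err px [-1.8  0.5] mm x,y [-5.3 -0.5] per mm y [-0.09 -0.26]
side drum_opening [295.6 205.4] 0.67 err px [-1.3  1. ] mm x,y [-4.4 -2.9] per mm y [-0.09 -0.26]
```

Emit:
servo_tool(rows="-1 0 -0.2 -2 0 0 0; -1 0 -0.7 -6 0 0 0; -1 0 -1.2 -11 0 0 0; -1 0 -1.8 -16 0 0 0; -1 0 -2.3 -21 0 0 0; -1 0 -2.7 -25 0 0 0; -1 0 -2.87 -26.5 0 0 0; -1 0 -2.87 -26.5 0 0 0")

```text
clock: 10.45
tcp_pos: [0.5687, 0.1717, 0.2237]
ee_rot: [0.414, 0.574, 0.413, -0.573]
ft_force: [-0.0, 0.7, -9.3]
opening: 0.0195
```

Emit:
servo_tool(rows="-1 0 0 0 0 0 0; -1 1 0 0 0 0 0; -1 3 0 0 0 0 0; -1 4.4 0 0 0 0 0; -1 4.4 0 0 0 0 0; -1 4.4 0 0 0 0 0; -1 4.4 0 0 0 0 0")

```text
clock: 11.15
tcp_pos: [0.5693, 0.1717, 0.1805]
ee_rot: [0.414, 0.574, 0.413, -0.573]
ft_force: [0.9, 0.2, -9.0]
opening: 0.0197
```

```bash
python3 - <<'E'
from h import *
im=look('wrist');s=robot.get_state();print(s['tcp_pos'],rot(s['ee_rot']).as_matrix().round(4),s['ft_force'])
a=look('scene')[160:260,300:420];b=look('side')[100:200,215:335]
f=lambda x:cv2.resize(x,(400,333),interpolation=3)
cv2.imwrite('pics/m6.png',np.vstack([np.hstack([f(a),f(b)]),np.hstack([cv2.resize(im[100:320,160:400],(400,266)),np.zeros((266,400,3),np.uint8)])]))
E
```

```text
[0.56932822 0.17178307 0.18059701] [[ 2.600e-03  9.489e-01 -3.156e-01]
 [-4.000e-04 -3.156e-01 -9.489e-01]
 [-1.000e+00  2.600e-03 -5.000e-04]] [ 0.40222553 -0.77467924 -8.13748786]
```

View pics/m6.png

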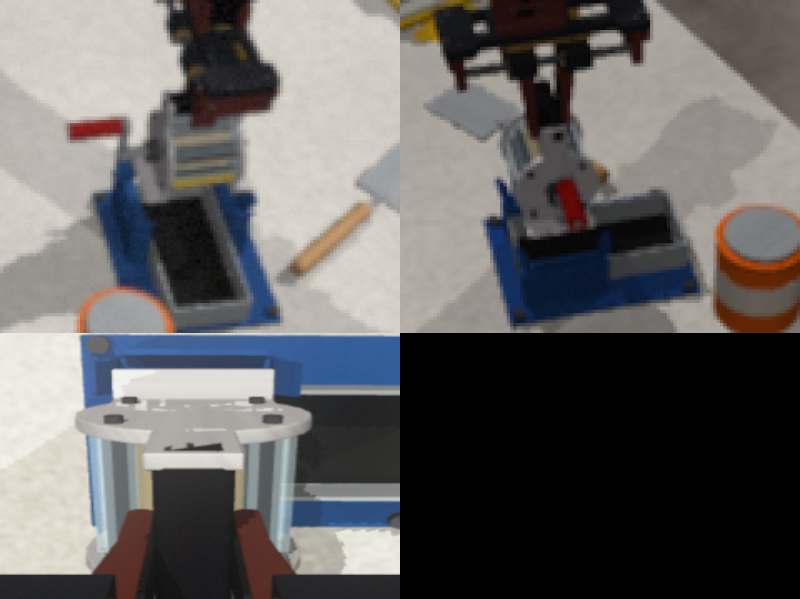

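Drum hangs level above the stand, opening towards the long end of the tray. TCP is 5.5 mm off in y, so I'll correct that and descend into the lead-ins.

Emit:
servo_tool(rows="-1 0 0.1 0.5 0 0 0; -1 0 0.1 0.5 0 0 0; -1 0 0.1 0.5 0 0 0; -1 0.8 0.1 0.5 0 0 0; -1 1.6 0.1 0.5 0 0 0; -1 2.4 0.1 0.5 0 0 0; -1 2.4 0.1 0.5 0 0 0; -1 2.4 0.1 0.5 0 0 0")

```text
clock: 12.1
tcp_pos: [0.5683, 0.1667, 0.1559]
ee_rot: [0.414, 0.574, 0.413, -0.573]
ft_force: [-0.0, 0.5, -8.8]
opening: 0.02
```

Emit:
servo_tool(rows="-1 0.3 0 0 0 0 0; -1 0.6 0 0 0 0 0; -1 0.9 0 0 0 0 0; -1 1.1 0 0 0 0 0; -1 1.1 0 0 0 0 0; -1 1.1 0 0 0 0 0")

```text
clock: 12.7
tcp_pos: [0.5684, 0.1667, 0.1449]
ee_rot: [0.414, 0.574, 0.413, -0.573]
ft_force: [-0.2, 0.2, -9.4]
opening: 0.0194
```

```bash
python3 - <<'E'
from h import *
s=robot.get_state();print(s['tcp_pos'],rot(s['ee_rot']).as_matrix().round(4),s['ft_force'],s['moment'])
E
```

```text
[0.56838399 0.16673945 0.14491994] [[ 1.400e-03  9.490e-01 -3.153e-01]
 [-8.000e-04 -3.153e-01 -9.490e-01]
 [-1.000e+00  1.600e-03  3.000e-04]] [-0.17987848  0.21085342 -9.35560449] [-0.00271152  0.03707931  0.01451809]
```

Emit:
servo_tool(rows="-1 0.15 0 0 0 0 0; -1 0.3 0 0 0 0 0; -1 0.4 0 0 0 0 0; -1 0.45 0 0 0 0 0; -1 0.45 0 0 0 0 0")

```text
clock: 13.2
tcp_pos: [0.569, 0.1679, 0.1416]
ee_rot: [0.414, 0.574, 0.413, -0.572]
ft_force: [-1.1, 4.8, 3.6]
opening: 0.02
```

Emit:
servo_tool(rows="-1 0.1 0 -0.1 0 0 0; -1 0.1 0 -0.1 0 0 0; -1 0.1 0 -0.1 0 0 0; -1 0.1 0 -0.1 0 0 0")

```text
clock: 13.6
tcp_pos: [0.5691, 0.1681, 0.1416]
ee_rot: [0.414, 0.574, 0.413, -0.572]
ft_force: [-5.6, -1.8, 7.3]
opening: 0.0197
```

Emit:
servo_tool(rows="0 0 0 0 0 0 0; 0 0 0 0 0 0 0; 0.2 0 0 0 0 0 0; 0.2 0 0 0 0 0 0; 0.2 0 0 0 0 0 0; 0.2 0 0 0 0 0 0")

```text
clock: 14.2
tcp_pos: [0.5692, 0.1681, 0.1415]
ee_rot: [0.414, 0.574, 0.413, -0.573]
ft_force: [-0.2, -0.7, 0.7]
opening: 0.053
```

Emit:
servo_tool(rows="0.2 -2 0 0 0 0 0; 0.2 -5 0 0 0 0 0; 0.2 -9 0 0 0 0 0; 0.2 -13 0 0 0 0 0; 0.2 -15 0 0 0 0 0; 0.2 -15 0 0 0 0 0; 0.2 -15 0 -3 0 0 0; 0.2 -15 0 -3 0 0 0")

```text
clock: 15.0
tcp_pos: [0.5776, 0.2001, 0.29]
ee_rot: [0.415, 0.573, 0.415, -0.572]
ft_force: [-0.6, 1.5, -0.1]
opening: 0.0529
```

```bash
python3 - <<'E'
from drum import *
for _ in range(5): im=look('wrist')
s=robot.get_state();k=cam('wrist');print(s['tcp_pos'],abs(s['qd']).max())
np.save('k7.npy',k,allow_pickle=True);cv2.imwrite('pics/w7.png',im)
ya=np.radians(-18.7);y_=R.from_euler('z',ya);o=np.array([.5695,.170,.048])
for c in('wrist','scene','side'):
    kk=k if c=='wrist' else cam(c)
    if c!='wrist': cv2.imwrite(f'pics/{c}7.png',look(c))
    for n in P:
        e=proj(kk,o+y_.apply(P[n]));l=robot.tip_of(n,c)
        if l:
            d=min(l,key=lambda q:np.linalg.norm(q['uv']-e));print(c,n,np.round(d['uv'],1),round(d['score'],2),(d['uv']-e).round(1))
f=lambda x:cv2.resize(x,(400,300),interpolation=3)
a=cv2.imread('pics/scene7.png')[165:255,310:430];b=cv2.imread('pics/side7.png')[110:200,220:340]
w=cv2.resize(im[90:340,130:430],(480,300*480//360))
t=np.vstack([np.hstack([f(a),f(b)]),cv2.resize(im[60:330,100:460],(800,300*2))[:300]]) if 0 else np.hstack([np.vstack([f(a),f(b)]),cv2.resize(im[80:350,150:410],(400,600*1)) if 0 else cv2.copyMakeBorder(cv2.resize(im[80:350,150:410],(400,415)),0,185,0,0,0)])
cv2.imwrite('pics/m7.png',t)
E
```

```text
[0.57793998 0.19548927 0.29079963] 0.005950877295061344
wrist drum_handle [274.7 233.2] 0.82 [0.5 1.6]
wrist drum_axis [275.6 204.8] 0.64 [ 1.2 -1.5]
wrist crank_grip [276.5 318.3] 0.55 [2.5 0.3]
wrist drum [276.6 194.4] 0.62 [ 2.2 -1.2]
scene drum_handle [358.6 199.8] 0.8 [1.5 1.1]
scene drum_axis [356.7 211.1] 0.85 [ 1.  -0.4]
scene crank_grip [327.2 208.7] 0.63 [1.3 2.1]
scene drum [352.7 220.6] 0.69 [-1.3  0.8]
side drum_handle [257.8 141. ] 0.91 [-1.9 -3.5]
side drum_axis [258.3 155.9] 0.75 [-2.  -2.9]
side crank_grip [265.  169.1] 0.46 [-1.9 -2.4]
side drum [262.7 169.9] 0.56 [1.9 1.4]
```

View pics/m7.png

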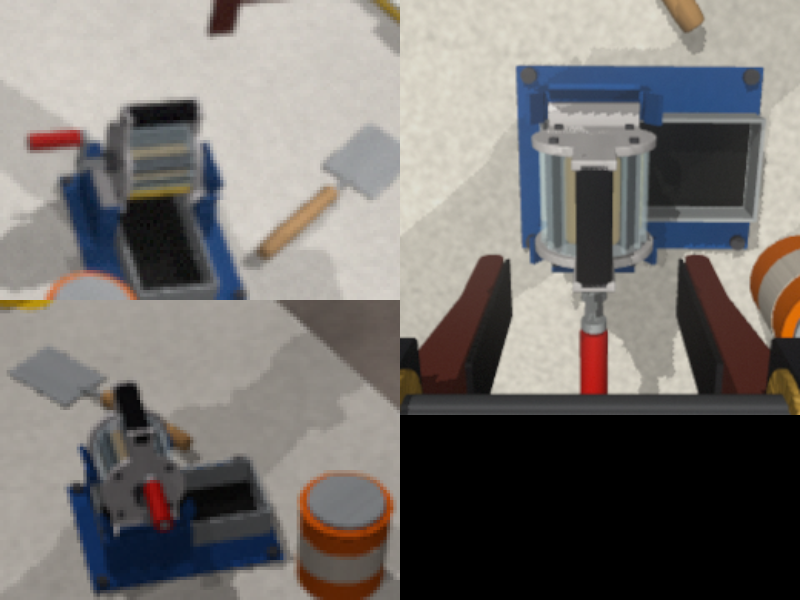

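Drum sits home in both seats, upright, opening over the tray's long end; crank straight up. Now I'll move over the red grip.

Emit:
servo_tool(rows="0.2 0 0 3 0 0 0; 0.2 0 0 7 0 0 0; 0.2 0 0 11 0 0 0; 0.2 2 0 13.1 0 0 0; 0.2 6 0 13.1 0 0 0; 0.2 10 0 13.1 0 0 0; 0.2 12 0 13.1 0 0 0; 0.2 12 0 13.1 0 0 0")

```text
clock: 16.75
tcp_pos: [0.5354, 0.0718, 0.1687]
ee_rot: [-0.414, -0.573, -0.414, 0.574]
ft_force: [-0.8, -0.8, 0.2]
opening: 0.0529
```

```bash
python3 - <<'E'
from drum import *
for _ in range(4): im=look('wrist')
s=robot.get_state();k=cam('wrist');print(s['tcp_pos'],abs(s['qd']).max(),s['joint_positions'].round(2),rot(s['ee_rot']).as_matrix().round(4))
cv2.imwrite('pics/w8.png',im)
h=cv2.cvtColor(im,cv2.COLOR_BGR2HSV)
m=cv2.inRange(h,(0,150,90),(6,255,255))|cv2.inRange(h,(174,150,90),(180,255,255))
c=[q for q in cv2.findContours(m,0,2)[0] if cv2.contourArea(q)>80]
for q in c:
    b=cv2.boxPoints(cv2.minAreaRect(q));print(b.round().tolist(),onz(k,b.mean(0),.13).round(4))
print([(d['uv'],d['score']) for d in robot.tip_of('crank_grip','wrist')],proj(k,[.5371,.0734,.1304]))
E
```

```text
[0.53832637 0.07248521 0.17298725] 0.004714436321700792 [-0.27  0.33  0.06  1.87 -0.02  0.94 -0.52] [[ 5.600e-03  9.490e-01 -3.151e-01]
 [ 6.000e-04 -3.151e-01 -9.491e-01]
 [-1.000e+00  5.200e-03 -2.300e-03]]
[[259.0, 198.0], [288.0, 198.0], [288.0, 284.0], [259.0, 284.0]] [0.5382 0.0721 0.13  ]
[] [271.03505361 239.81327534]
```

View pics/w8.png

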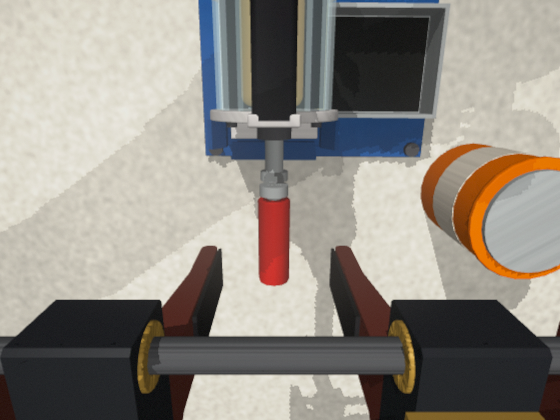

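Wrist view: red grip at (273,241), upright and central between the fingers, nothing else near them. Descending and gripping.

Emit:
servo_tool(rows="0.2 2 0 0.2 0 0 0; 0.2 4 0 0.2 0 0 0; 0.2 5.4 0 0.2 0 0 0; 0.2 5.4 0 0.2 0 0 0; 0.2 5.4 0 0.2 0 0 0; -1 5.4 0 0.2 0 0 0; -1 5.4 0 0.2 0 0 0; -1 5.4 0 0.2 0 0 0")

```text
clock: 17.8
tcp_pos: [0.5384, 0.0707, 0.1198]
ee_rot: [0.415, 0.576, 0.413, -0.571]
ft_force: [0.1, 0.6, -0.0]
opening: 0.0324
```

Emit:
servo_tool(rows="-1 0 0 0 0 0 0; -1 0 0 0 0 0 0; -1 0 0 0 0 0 0; -1 0 0 0 0 0 0; -1 0 0 0 0 0 0; -1 0 0 0 0 0 0")

```text
clock: 18.4
tcp_pos: [0.5383, 0.0707, 0.1198]
ee_rot: [0.415, 0.576, 0.413, -0.571]
ft_force: [-1.4, -0.6, 3.6]
opening: 0.0173
```

```bash
python3 - <<'E'
from h import *
s=robot.get_state();print(s['tcp_pos'],rot(s['ee_rot']).as_matrix().round(4),s['ft_force'],s['moment'],s['opening'])
for t in (.1,.2,.3,.4,.5,.6,.7,.8,.9,1,1.1,1.2,1.3,1.4,1.5,1.6,1.7,1.8,1.9,2,2.1,2.2,2.3,2.4): print(t,round(-4*np.sin(t),2),'down',round(4*(1-np.cos(t)),2),end='; ')
E
```

```text
[0.53834946 0.07073055 0.11981156] [[ 7.000e-03  9.491e-01 -3.150e-01]
 [ 9.000e-04 -3.151e-01 -9.491e-01]
 [-1.000e+00  6.300e-03 -3.100e-03]] [-1.41833219 -0.5941828   3.61809534] [-0.00843791  0.38624742  0.08264782] 0.017250876254816028
0.1 -0.4 down 0.02; 0.2 -0.79 down 0.08; 0.3 -1.18 down 0.18; 0.4 -1.56 down 0.32; 0.5 -1.92 down 0.49; 0.6 -2.26 down 0.7; 0.7 -2.58 down 0.94; 0.8 -2.87 down 1.21; 0.9 -3.13 down 1.51; 1 -3.37 down 1.84; 1.1 -3.56 down 2.19; 1.2 -3.73 down 2.55; 1.3 -3.85 down 2.93; 1.4 -3.94 down 3.32; 1.5 -3.99 down 3.72; 1.6 -4.0 down 4.12; 1.7 -3.97 down 4.52; 1.8 -3.9 down 4.91; 1.9 -3.79 down 5.29; 2 -3.64 down 5.66; 2.1 -3.45 down 6.02; 2.2 -3.23 down 6.35; 2.3 -2.98 down 6.67; 2.4 -2.7 down 6.95;
```

Emit:
servo_tool(rows="-1 0 -0.2 0 0 0 0; -1 0.02 -0.4 0 0 0 0; -1 0.05 -0.6 0 0 0 0; -1 0.08 -0.79 0 0 0 0; -1 0.12 -0.99 0 0 0 0; -1 0.18 -1.18 0 0 0 0; -1 0.18 -1.18 0 0 0 0")

```text
clock: 19.1
tcp_pos: [0.5265, 0.0745, 0.118]
ee_rot: [0.415, 0.575, 0.413, -0.571]
ft_force: [-1.1, -0.4, 6.4]
opening: 0.0174
```

```bash
cat > ang.py <<'E'
from h import *
s=robot.get_state();p=s['tcp_pos']-np.array([.5383,.0707,.1198])
X=p[:2]@np.array([.949,-.315])*100;Y=p[:2]@np.array([.315,.949])*100;Z=p[2]*100
fx=s['ft_force'][:2]@np.array([.949,-.315])
print('t',s['clock'],'dx',X.round(3),'dy',Y.round(3),'dz',Z.round(3),'ang',round(np.arctan2(-X,4+Z),3),'r',round(np.hypot(X,4+Z),3),'f x_s',fx.round(1),s['ft_force'].round(1),'mom',s['moment'].round(2))
E
python3 ang.py
```

```text
t 19.1 dx -1.237 dy -0.008 dz -0.185 ang 0.314 r 4.011 f x_s -0.9 [-1.1 -0.4  6.4] mom [-0.16  0.31  0.05]
```

Emit:
servo_tool(rows="-1 0.05 -0.17 0 0 0 0; -1 0.13 -0.39 0 0 0 0; -1 0.24 -0.61 0 0 0 0; -1 0.35 -0.82 0 0 0 0; -1 0.48 -1.02 0 0 0 0; -1 0.62 -1.21 0 0 0 0; -1 0.72 -1.34 0 0 0 0; -1 0.72 -1.34 0 0 0 0")

```text
clock: 19.9
tcp_pos: [0.513, 0.0789, 0.1102]
ee_rot: [0.415, 0.575, 0.413, -0.572]
ft_force: [-3.5, 0.2, 3.4]
opening: 0.017
```

```bash
python3 ang.py
```

```text
t 19.9 dx -2.658 dy -0.014 dz -0.955 ang 0.718 r 4.042 f x_s -3.4 [-3.5  0.2  3.4] mom [0.09 0.84 0.07]
```

Emit:
servo_tool(rows="-1 0.12 -0.14 0 0 0 0; -1 0.26 -0.28 0 0 0 0; -1 0.43 -0.44 0 0 0 0; -1 0.62 -0.59 0 0 0 0; -1 0.82 -0.73 0 0 0 0; -1 1.02 -0.86 0 0 0 0; -1 1.23 -0.98 0 0 0 0; -1 1.23 -0.98 0 0 0 0")

```text
clock: 20.7
tcp_pos: [0.5034, 0.0821, 0.0975]
ee_rot: [0.415, 0.575, 0.413, -0.572]
ft_force: [-2.0, 0.4, -0.3]
opening: 0.0175
```

```bash
cat >tray.py <<'E'
from h import *
import sys
ims={c:look(c) for c in('scene','side')}
C=np.array([.6125,.156,.015])
for c,im in ims.items():
    cv2.imwrite(f'pics/{c}{sys.argv[1]}.png',im);k=cam(c)
    for i in range(1,2):
        l=robot.tip_of(f'dowel{i}_mid',c)
        for d in l:
            p=onz(k,d['uv'],.015);q=p-C;print(c,np.round(d['uv']),round(d['score'],2),'stand xy from tray centre',(q[:2]@np.array([.948,-.32])).round(3),(q[:2]@np.array([.32,.948])).round(3))
f=lambda x:cv2.resize(x,(400,300),interpolation=3)
cv2.imwrite(f'pics/t{sys.argv[1]}.png',np.hstack([f(ims['scene'][175:265,310:430]),f(ims['side'][110:200,220:340])]))
E
python3 ang.py; python3 tray.py a
```

```text
t 20.7 dx -3.67 dy -0.013 dz -2.234 ang 1.122 r 4.072 f x_s -2.1 [-2.   0.4 -0.3] mom [0.06 0.43 0.03]
```

View pics/ta.png

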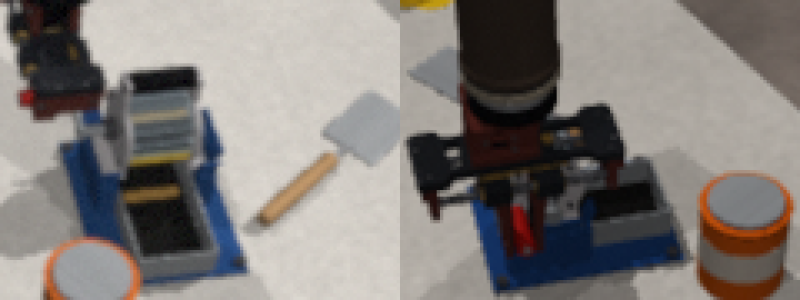

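Scene view: exactly one brass dowel in the tray (crop 150,192), drum still seated. Continuing the turn.

Emit:
servo_tool(rows="-1 0.2 -0.08 0 0 0 0; -1 0.43 -0.17 0 0 0 0; -1 0.66 -0.24 0 0 0 0; -1 0.89 -0.3 0 0 0 0; -1 1.12 -0.35 0 0 0 0; -1 1.36 -0.38 0 0 0 0; -1 1.56 -0.39 0 0 0 0; -1 1.56 -0.39 0 0 0 0")

```text
clock: 21.7
tcp_pos: [0.4999, 0.0832, 0.0817]
ee_rot: [0.415, 0.575, 0.413, -0.572]
ft_force: [-2.4, -1.2, -1.6]
opening: 0.0171
```

```bash
python3 ang.py
```

```text
t 21.7 dx -4.034 dy -0.024 dz -3.814 ang 1.525 r 4.038 f x_s -1.9 [-2.4 -1.2 -1.6] mom [-0.04  0.48  0.09]
```

Emit:
servo_tool(rows="-1 0.22 0 0 0 0 0; -1 0.46 0 0 0 0 0; -1 0.7 0.03 0 0 0 0; -1 0.94 0.07 0 0 0 0; -1 1.17 0.12 0 0 0 0; -1 1.4 0.18 0 0 0 0; -1 1.55 0.23 0 0 0 0; -1 1.55 0.23 0 0 0 0")

```text
clock: 22.5
tcp_pos: [0.5024, 0.0824, 0.066]
ee_rot: [0.415, 0.575, 0.413, -0.572]
ft_force: [-0.6, -0.7, -2.1]
opening: 0.0174
```

```bash
python3 ang.py; sed -i 's/^f=lambda.*//;s/^cv2.imwrite(f.pics\/t.*//' tray.py; cat >>tray.py <<'E'
k=cam('scene')
def brass(im):
    h=cv2.cvtColor(im,cv2.COLOR_BGR2HSV);m=cv2.inRange(h,(10,70,70),(28,255,255))
    q=np.array([proj(k,[.6125+.948*x+.32*y,.156-.32*x+.948*y,.012]) for x,y in((-.06,-.037),(.08,-.037),(.08,.037),(-.06,.037))]).astype(np.int32)
    z=np.zeros_like(m);cv2.fillConvexPoly(z,q,255);m&=z;n,l,st,ce=cv2.connectedComponentsWithStats(m)
    for i in range(1,n):
        if st[i,4]>5: print('brass',st[i].tolist(),ce[i].round(),onz(k,ce[i],.015).round(3))
brass(ims['scene'])
E
python3 tray.py b
```

```text
t 22.5 dx -3.777 dy -0.02 dz -5.384 ang 1.922 r 4.023 f x_s -0.4 [-0.6 -0.7 -2.1] mom [-0.08  0.18  0.05]
brass [347, 222, 16, 8, 82] [354. 225.] [0.568 0.177 0.015]
brass [347, 231, 17, 5, 63] [355. 233.] [0.599 0.161 0.015]
```

Emit:
servo_tool(rows="-1 0.2 0.09 0 0 0 0; -1 0.42 0.19 0 0 0 0; -1 0.63 0.3 0 0 0 0; -1 0.84 0.43 0 0 0 0; -1 0.97 0.52 0 0 0 0; -1 0.97 0.52 0 0 0 0; -1 0.97 0.52 0 0 0 0; -1 0.97 0.52 0 0 0 0")

```text
clock: 23.5
tcp_pos: [0.5075, 0.0808, 0.0564]
ee_rot: [0.415, 0.575, 0.413, -0.572]
ft_force: [0.4, -0.3, -3.4]
opening: 0.0177
```

```bash
python3 ang.py; python3 tray.py c
```

```text
t 23.5 dx -3.245 dy -0.013 dz -6.337 ang 2.195 r 3.999 f x_s 0.5 [ 0.4 -0.3 -3.4] mom [-0.08  0.11  0.08]
brass [349, 222, 14, 3, 25] [356. 223.] [0.562 0.187 0.015]
brass [347, 231, 17, 5, 63] [355. 233.] [0.599 0.161 0.015]
brass [349, 251, 4, 7, 8] [350. 254.] [0.667 0.096 0.015]
```

```bash
python3 - <<'E'
from h import *
I={c:cv2.imread(f'pics/scene{c}.png') for c in '7abc'}
k=cam('scene');
for x,y in((-.08,-.037),(.08,-.037),(.08,.037),(-.08,.037)): print(proj(k,[.6125+.948*x+.32*y,.156-.32*x+.948*y,.012]).round())
for a,b in('7a','ab','bc','7c'):
    d=np.abs(I[a].astype(int)-I[b]).sum(2);m=(d>60).astype(np.uint8);m[:,:335]=0;m[:215]=0;m[275:]=0;m[:,395:]=0
    n,l,st,ce=cv2.connectedComponentsWithStats(m)
    print(a,b,[(st[i].tolist(),I[b][l==i].mean(0).round().tolist()) for i in range(1,n) if st[i,4]>5])
h=cv2.cvtColor(I['c'],cv2.COLOR_BGR2HSV)
for y in range(218,268,1): print(y,' '.join('%02d'%min(99,v) if s<90 else '**' for v,s in zip(h[y,338:384,2]*.4,h[y,338:384,1])) )
E
```

```text
[340. 220.]
[351. 257.]
[374. 255.]
[360. 218.]
7 a [([351, 216, 13, 3, 22], [83.0, 79.0, 73.0]), ([347, 230, 17, 6, 73], [40.0, 73.0, 96.0]), ([381, 240, 14, 31, 216], [194.0, 201.0, 205.0]), ([354, 261, 33, 14, 303], [173.0, 179.0, 183.0])]
a b [([346, 224, 16, 6, 63], [40.0, 72.0, 94.0]), ([374, 260, 18, 15, 71], [200.0, 207.0, 212.0])]
b c [([335, 215, 4, 3, 12], [41.0, 41.0, 59.0]), ([347, 224, 15, 6, 62], [20.0, 22.0, 22.0])]
7 c [([335, 215, 5, 3, 13], [45.0, 44.0, 61.0]), ([351, 216, 13, 3, 21], [84.0, 79.0, 74.0]), ([347, 231, 18, 6, 73], [40.0, 73.0, 96.0]), ([381, 240, 14, 31, 261], [195.0, 202.0, 206.0]), ([352, 261, 30, 14, 236], [173.0, 179.0, 183.0])]
218 40 49 50 51 45 37 33 34 35 37 46 48 42 37 34 36 34 34 36 38 40 38 36 33 33 33 32 31 32 38 41 45 38 ** ** ** ** ** 62 77 84 84 84 85 85 85
219 42 49 52 51 49 40 34 33 34 36 46 47 43 38 36 34 32 32 29 29 31 31 31 30 32 34 35 37 40 39 42 44 39 ** ** ** ** ** 55 72 84 84 84 84 86 85
220 38 46 50 51 51 43 34 33 33 35 44 44 36 30 30 33 34 34 36 38 40 39 39 42 45 45 46 50 48 43 42 44 41 32 ** ** ** ** 50 69 83 84 83 84 84 85
[... 5974 characters left out ...]
 65 64 64 63 64 62 60 62 ** ** ** 72 62 61 61 66 70 71 72 71 72 73 72 70 72 73 74 75 74 73 74 74 75 73 74 73 72 72 72 72 71 72 72 74
264 63 64 63 65 64 65 62 59 58 ** ** ** ** 73 71 71 72 73 72 72 73 73 73 72 72 72 73 73 74 74 74 74 73 74 73 72 72 73 71 72 72 73 72 71 73 73
265 64 63 64 63 61 58 59 59 ** ** ** ** 76 75 73 73 73 73 73 72 74 72 72 72 72 72 73 73 73 74 74 73 74 74 73 72 72 72 71 71 73 73 73 72 74 76
266 58 58 57 57 58 63 ** ** ** ** ** ** 72 78 75 73 72 74 72 72 73 72 73 72 71 72 72 73 74 74 74 73 73 74 73 72 72 74 74 72 72 74 76 77 80 80
267 ** ** ** ** ** ** ** ** ** ** ** ** 72 80 78 76 74 74 72 73 74 73 74 72 72 72 73 72 73 73 73 73 74 74 72 72 73 74 74 73 73 76 81 84 84 84
```

A second dowel appeared below the lips at 1.92 rad (scene rows 224–229) and is hidden now, probably further back in the tray. I'll release the crank at 2.2 rad, back off and check from the wrist camera.

Emit:
servo_tool(rows="0 0 0 0 0 0 0; 0 0 0 0 0 0 0; 0 0 0 0 0 0 0; 0 0 0 0 0 0 0; 0 -2 0 0 0 0 0; 0 -5 0 0 0 0 0; 0 -9 0 0 0 0 0; 0 -14 0 0 0 0 0")

```text
clock: 24.5
tcp_pos: [0.5056, 0.0805, 0.1968]
ee_rot: [0.414, 0.574, 0.414, -0.573]
ft_force: [1.3, 1.2, -0.4]
opening: 0.0437
```

```bash
python3 ang.py; python3 tray.py d; python3 - <<'E'
from h import *
for c in('scene','side'):
    for n in('dowel1_mid','crank_grip','drum_axis','drum_handle','drum_opening','rotor'):
        print(c,n,[(np.round(d['uv']).tolist(),round(d['score'],2)) for d in robot.tip_of(n,c)])
    print([(np.round(d['bbox']).tolist(),round(d['score'],2)) for d in robot.masks_of('dowel1_mid',c)])
E
```

```text
t 24.5 dx -3.41 dy -0.101 dz 7.704 ang 0.284 r 12.191 f x_s 0.9 [ 1.3  1.2 -0.4] mom [-0.02 -0.04 -0.02]
side [250. 143.] 0.51 stand xy from tray centre -0.051 0.176
brass [349, 222, 14, 3, 25] [356. 223.] [0.562 0.187 0.015]
brass [347, 231, 17, 5, 63] [355. 233.] [0.599 0.161 0.015]
scene dowel1_mid []
scene crank_grip [([116.0, 294.0], 0.76), ([172.0, 221.0], 0.65), ([319.0, 214.0], 0.64), ([410.0, 222.0], 0.2)]
scene drum_axis [([355.0, 213.0], 0.92), ([145.0, 278.0], 0.77), ([350.0, 234.0], 0.72), ([187.0, 206.0], 0.64), ([322.0, 214.0], 0.49)]
scene drum_handle [([186.0, 195.0], 0.95), ([139.0, 267.0], 0.83), ([358.0, 199.0], 0.62)]
scene drum_opening [([357.0, 224.0], 0.82), ([148.0, 286.0], 0.56), ([192.0, 212.0], 0.55), ([356.0, 213.0], 0.53)]Traceback (most recent call last):
  File "<stdin>", line 4, in <module>
ValueError: it knows: brush, crank_grip, dowel1_mid, dowel2_mid, dowel3_mid, dowel4_mid, dowel5_mid, drum, drum_axis, drum_handle, drum_opening, spreader, stand_axis, tin, tray_floor
```

Emit:
servo_tool(rows="0 -4 0 0 0.14 0 0; 0 -8 0 0 0.28 0 0; 0 -12 0 0 0.42 0 0; 0 -14 2 0 0.56 0 0; 0 -14 5 0 0.7 0 0; 0 -14 8 0 0.84 0 0; 0 -14 12 0 0.98 0 0; 0 -14 16 0 1.12 0 0")

```text
clock: 25.75
tcp_pos: [0.6586, 0.03, 0.3342]
ee_rot: [0.045, 0.706, 0.044, -0.706]
ft_force: [0.2, -0.5, 0.3]
opening: 0.0438
```

```bash
cat >go.py <<'E'
from h import *
s=robot.get_state();M=rot(s['ee_rot']).as_matrix()
xs=np.array([.948,-.32,0]);ys=np.array([.32,.948,0]);z=np.array([0,0,1])
p=np.radians(30);tx=-np.sin(p)*xs-np.cos(p)*z;tz=-np.cos(p)*xs+np.sin(p)*z;ty=np.cross(tz,tx)
T=np.column_stack([tx,ty,tz]);P=np.array([.58,.167,0])+xs*.205+z*.147
print(s['tcp_pos'],s['joint_positions'].round(2));print('shift cm',(M.T@(P-s['tcp_pos'])*100).round(2),'rotvec',R.from_matrix(M.T@T).as_rotvec().round(3))
print('up in tool',M.T@z)
E
python3 go.py
```

```text
[0.65861669 0.03003531 0.33420724] [-0.3   0.41  0.27  1.37 -0.11  1.37 -1.48]
shift cm [ 18.72  -5.64 -12.37] rotvec [ 0.441 -0.515 -0.119]
up in tool [-9.99999836e-01  4.57935105e-04 -3.42927970e-04]
```

Emit:
servo_tool(rows="0 0 -1 -2 0.07 -0.08 -0.02; 0 0 -2 -4 0.14 -0.16 -0.04; 0 2 -3 -7 0.21 -0.25 -0.06; 0 5 -4 -10 0.28 -0.33 -0.08; 0 8 -5 -12 0.36 -0.42 -0.1; 0 12 -5.6 -12.4 0.441 -0.515 -0.119; 0 15 -5.6 -12.4 0.441 -0.515 -0.119; 0 15 -5.6 -12.4 0.441 -0.515 -0.119")

```text
clock: 26.55
tcp_pos: [0.7641, 0.1089, 0.189]
ee_rot: [0.151, -0.523, 0.065, 0.837]
ft_force: [-1.4, 6.3, -1.9]
opening: 0.0441
```

```bash
python3 go.py; python3 - <<'E'
from h import *
for _ in range(4): im=look('wrist')
k=cam('wrist');s=robot.get_state();print(s['tcp_pos'],abs(s['qd']).max());np.save('k9.npy',k,allow_pickle=True);cv2.imwrite('pics/w9.png',im)
M=np.linalg.inv(k['camera_from_world']);print('cam',M[:3,3])
for n in('dowel1_mid','drum_opening','drum_axis','crank_grip','tray_floor'):
    print(n,[(np.round(d['uv']).tolist(),round(d['score'],2)) for d in robot.tip_of(n,'wrist')])
print([(np.round(d['bbox']).tolist(),round(d['score'],2)) for d in robot.masks_of('dowel1_mid','wrist')])
h=cv2.cvtColor(im,cv2.COLOR_BGR2HSV);m=cv2.inRange(h,(10,80,70),(28,255,255));n,l,st,ce=cv2.connectedComponentsWithStats(m)
for i in range(1,n):
    if st[i,4]>40: print(st[i].tolist(),ce[i].round(),im[l==i].mean(0).round(),onz(k,ce[i],.015).round(3))
for x,y in((-.08,-.037),(.08,-.037),(.08,.037),(-.08,.037)): print('corner',proj(k,[.6125+.948*x+.32*y,.156-.32*x+.948*y,.009]).round())
E
```

```text
[0.76409815 0.10885782 0.18904989] [-0.11  1.03  0.03  0.66 -0.26  1.85 -2.  ]
shift cm [ 3.2   0.58 -2.95] rotvec [ 0.021 -0.062  0.043]
up in tool [-0.89415892 -0.04828594  0.44513851]
[0.76807951 0.09806842 0.19529692] 0.03373042496016051
cam [0.89763828 0.04742061 0.30027623]
dowel1_mid []
drum_opening [([276.0, 288.0], 0.86)]
drum_axis [([276.0, 316.0], 0.98)]
crank_grip []
tray_floor [([279.0, 234.0], 0.75)]
[]
[347, 83, 96, 65, 1534] [386. 101.] [ 42.  86. 157.] [0.74  0.019 0.015]
[355, 121, 130, 114, 4947] [411. 161.] [ 34. 102. 192.] [0.673 0.006 0.015]
[112, 208, 78, 52, 1321] [152. 233.] [105. 153. 192.] [0.664 0.296 0.015]
[254, 239, 51, 11, 527] [279. 244.] [ 45.  97. 129.] [0.601 0.163 0.015]
[258, 271, 48, 10, 452] [282. 275.] [ 51. 111. 148.] [0.544 0.179 0.015]
[247, 282, 62, 9, 506] [278. 286.] [ 40. 130. 154.] [0.524 0.192 0.015]
[0, 297, 48, 36, 485] [ 22. 315.] [ 14. 115. 141.] [0.568 0.59  0.015]
[159, 321, 23, 72, 844] [168. 357.] [34. 78. 99.] [0.385 0.445 0.015]
[370, 321, 23, 73, 843] [384. 357.] [35. 77. 97.] [0.287 0.09  0.015]
[384, 412, 138, 8, 1080] [451. 416.] [29. 67. 86.] [-0.016 -0.003  0.015]
corner [310. 276.]
corner [317. 178.]
corner [243. 177.]
corner [254. 275.]
```

```bash
python3 - <<'E'
from h import *
k=np.load('k9.npy',allow_pickle=True).item();im=cv2.imread('pics/w9.png')
A=np.array([.5705,.1715,.09]);xs=np.array([.948,-.32,0]);ys=np.array([.32,.948,0])
for a in(10,14,34,54,58): print('lip',a,*[proj(k,A+xs*.036*np.sin(np.radians(a))-np.array([0,0,.036*np.cos(np.radians(a))])+ys*y).round(1) for y in(-.03,.03)])
C=np.array([.6125,.156,.015])
for x in(-.074,-.06): print('dowel tray',x,*[proj(k,C+xs*x+ys*y).round(1) for y in(-.03,.03)])
print('tray rear rim',proj(k,C+xs*-.08+np.array([0,0,.021])).round(1))
for v in range(236,312): print(v,im[v,[262,272,285,297]].tolist())
E
```

```text
lip 10 [305.9 285.7] [252.9 284.9]
lip 14 [306.  284.8] [252.8 283.9]
lip 34 [306.4 282.4] [251.7 281.6]
lip 54 [306.9 284.1] [250.4 283.2]
lip 58 [307. 285.] [250.2 284. ]
dowel tray -0.074 [305.2 276.5] [258.3 275.8]
dowel tray -0.06 [305.5 269.7] [257.7 269. ]
tray rear rim [281.3 292.8]
236 [[36, 37, 36], [31, 32, 35], [30, 31, 32], [29, 29, 32]]
237 [[33, 33, 35], [34, 36, 35], [31, 32, 35], [32, 35, 34]]
238 [[34, 35, 36], [31, 33, 35], [29, 32, 34], [28, 31, 32]]
239 [[36, 58, 73], [35, 56, 72], [33, 56, 71], [33, 48, 60]]
240 [[41, 85, 111], [41, 83, 110], [39, 81, 109], [37, 74, 98]]
241 [[45, 95, 125], [44, 94, 125], [43, 93, 125], [42, 92, 124]]
242 [[48, 102, 135], [48, 102, 136], [44, 99, 133], [44, 100, 133]]
243 [[50, 109, 145], [48, 108, 144], [47, 107, 144], [47, 107, 144]]
244 [[53, 116, 155], [50, 116, 155], [50, 117, 156], [50, 115, 155]]
245 [[52, 116, 155], [53, 117, 157], [51, 118, 157], [53, 118, 158]]
246 [[49, 109, 145], [49, 109, 146], [47, 109, 146], [50, 111, 148]]
247 [[49, 105, 139], [47, 103, 138], [44, 102, 137], [43, 102, 137]]
248 [[44, 98, 130], [4
[... 3390 characters left out ...]
01 [[69, 67, 63], [69, 67, 63], [69, 68, 64], [70, 68, 64]]
302 [[70, 68, 63], [71, 68, 64], [70, 69, 63], [70, 67, 63]]
303 [[80, 77, 72], [73, 71, 65], [71, 69, 64], [70, 67, 63]]
304 [[113, 110, 102], [109, 106, 98], [102, 102, 94], [96, 95, 86]]
305 [[136, 134, 122], [137, 136, 124], [132, 131, 120], [129, 127, 117]]
306 [[117, 113, 105], [119, 118, 107], [120, 119, 110], [124, 122, 113]]
307 [[76, 75, 70], [83, 82, 77], [85, 86, 78], [96, 94, 87]]
308 [[77, 77, 72], [75, 76, 71], [76, 76, 71], [77, 77, 71]]
309 [[78, 78, 73], [76, 77, 73], [76, 76, 71], [77, 78, 72]]
310 [[75, 76, 71], [76, 76, 71], [76, 76, 72], [77, 76, 72]]
311 [[76, 76, 71], [77, 76, 72], [76, 76, 71], [75, 75, 70]]
```

Emit:
servo_tool(rows="0 -2 0 0 0 0.05 0; 0 -4 0 0 0 0.12 0; 0 -6 0 0 0 0.2 0; 0 -8 0 2 0 0.3 0; 0 -8 0 2 0 0.3 0")

```text
clock: 27.55
tcp_pos: [0.7813, 0.0924, 0.286]
ee_rot: [0.144, -0.651, 0.096, 0.739]
ft_force: [0.1, 0.1, 1.5]
opening: 0.044
```

Dowel 1 lies mid-tray. The second brass blob (258–306, row 275) matches a dowel lying against the tray's rear wall, predicted at 258–305, row 276. One last check of drum and bystanders before handing in.

```bash
python3 - <<'E'
from drum import *
o=np.array([.5700,.1712,.048]);y_=R.from_euler('z',-18.7,degrees=True)
ref={'scene':cv2.imread('pics/scene7.png'),'side':cv2.imread('pics/side7.png')}
for c in ref:
    im=look(c);cv2.imwrite(f'pics/{c}z.png',im);k=cam(c)
    for n in('tin','spreader','brush','drum_handle','drum_axis','drum'):
        e=proj(k,o+y_.apply(P[n])) if n in P else None
        print(c,n,[(np.round(d['uv']).tolist(),round(d['score'],2)) for d in robot.tip_of(n,c)][:4],None if e is None else e.round())
a,b=ref['scene'],cv2.imread('pics/scenez.png')
# sub-pixel shift of handle/end plate patch between after-placing and now
t=a[190:206,342:376];r=cv2.matchTemplate(b[180:216,332:386],t,cv2.TM_CCOEFF_NORMED);print(cv2.minMaxLoc(r)[1::2])
t=a[190:206,342:376];c_=cv2.imread('pics/scened.png');r=cv2.matchTemplate(c_[180:216,332:386],t,cv2.TM_CCOEFF_NORMED);print(cv2.minMaxLoc(r)[1::2],'expect (10,10)')
s=robot.get_state();print(s['clock'],s['ft_force'],s['joint_positions'].round(2),abs(s['qd']).max())
E
```

```text
scene tin [([336.0, 277.0], 0.55)] None
scene spreader [([407.0, 223.0], 0.53)] None
scene brush [([197.0, 313.0], 0.71)] None
scene drum_handle [([358.0, 201.0], 0.94), ([139.0, 266.0], 0.68), ([181.0, 196.0], 0.58)] [357. 199.]
scene drum_axis [([354.0, 212.0], 0.9), ([142.0, 278.0], 0.78), ([356.0, 237.0], 0.67), ([188.0, 208.0], 0.66)] [356. 211.]
scene drum [([188.0, 216.0], 0.95), ([148.0, 283.0], 0.69), ([357.0, 226.0], 0.62)] [354. 220.]
side tin [([318.0, 197.0], 0.64)] None
side spreader [([252.0, 142.0], 0.61)] None
side brush [([262.0, 169.0], 0.65)] None
side drum_handle [([260.0, 144.0], 0.7), ([252.0, 322.0], 0.68), ([392.0, 348.0], 0.65)] [260. 144.]
side drum_axis [([380.0, 358.0], 0.91), ([260.0, 155.0], 0.8), ([251.0, 332.0], 0.77), ([398.0, 302.0], 0.6)] [260. 159.]
side drum [([259.0, 169.0], 0.97), ([376.0, 366.0], 0.92), ([254.0, 341.0], 0.63)] [261. 168.]
(0.6896594166755676, (10, 9))
(0.9972755312919617, (10, 10)) expect (10,10)
28.25 [ 0.13014351  1.02482008 -0.02370332] [-0.19  0.78  0.13  0.88 -0.19  1.6  -2.  ] 0.005470775034974936
```

```bash
python3 -c "
from plant import robot
print(robot.sign_off())"
```

```text
the job is handed in; nothing more can be done
None
```

The drum is home in the blue stand with its opening over the tray's long end. Two dowels lie in the tray, and I handed the job in at about 28 s. I carried it over by its handle, let go, gripped the red crank and turned it slowly to about 2.2 rad, then released it and moved the arm clear.

**Dowels:** One was seen mid-tray in the scene picture. The second, hidden from that camera, showed in a low wrist view against the tray's rear wall within about 1 pixel of where it should appear. I did not count the other three inside the drum. They follow from the crank stopping well before the third drop at about 3.0 rad.

**Drum and surroundings:**
- After I released the crank, the drum's scene image matched the one from just after placing (0.997, no shift).
- The tin and spreader were found within about 3 pixels of their first positions in both cameras, and the brush in the scene camera.

**What failed or disagreed:**
- My first grip on the handle closed too late and held only the top of the bar, so I opened and gripped again before lifting.
- The dowel network never found a dowel in the tray, so both dowels rest on colour and geometry.
- The last scene match of the drum was only 0.69 with a 1-pixel shift. I put this down to the arm or its shadow in view.
- The side camera's brush report was a false one, sitting on the drum.
- Joint 6 reached its 1.85 limit (as rounded) during the low wrist view, and I moved off it straight after.

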